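# Test three dosing syringes and reject the one that jams

### The job

Test the three dosing syringes leaning in the rack: push each plunger straight in along its barrel as far as it will go, without forcing it. Two run fully home, and these stay in their cradles; one jams part-way. Leave its plunger where it jammed, take that syringe out and lay it down flat in the empty steel tray without dropping it or letting it topple, and leave the bottles, jars and spatula alone.

Things in the scene. Friction and masses are not known exactly. Their poses are not given: they have to be found in the camera images.
- barrel_a (a point): Barrel centre of the loose dosing syringe in the rack's +y end cradle. White, 28 x 28 mm square, 90 mm long, 9 mm nozzle 14 mm long below; under 130 g. z along the barrel to the plunger, -x out of its exposed upper face, y across. Starts leaning 45 degrees from vertical, plunger towards the rack's +x. Upper half free to grip across y.
- thumb_a (a point): Centre of the top of the grey thumb disc (28 mm across, 6 mm thick) on the plunger of syringe a; axes as the barrel's. The rod below it is 10 mm square.
- plunger_a (a joint): How far this plunger is in, m: 0 drawn (disc's underside 42 mm off the barrel's rim), 0.040 home (2 mm off). Starts at 0 to 0.006; 2 to 5 N of drag, no spring, stays where left. In one syringe, not the same each time and not visible, it meets a hard stop at about 0.013 (29 mm off).
- barrel_b (a point): Barrel centre of the loose dosing syringe in the rack's middle cradle. White, 28 x 28 mm square, 90 mm long, 9 mm nozzle 14 mm long below; under 130 g. z along the barrel to the plunger, -x out of its exposed upper face, y across. Starts leaning 45 degrees from vertical, plunger towards the rack's +x. Upper half free to grip across y.
- thumb_b (a point): Centre of the top of the grey thumb disc (28 mm across, 6 mm thick) on the plunger of syringe b; axes as the barrel's. The rod below it is 10 mm square.
- plunger_b (a joint): How far this plunger is in, m: 0 drawn (disc's underside 42 mm off the barrel's rim), 0.040 home (2 mm off). Starts at 0 to 0.006; 2 to 5 N of drag, no spring, stays where left. In one syringe, not the same each time and not visible, it meets a hard stop at about 0.013 (29 mm off).
- barrel_c (a point): Barrel centre of the loose dosing syringe in the rack's -y end cradle. White, 28 x 28 mm square, 90 mm long, 9 mm nozzle 14 mm long below; under 130 g. z along the barrel to the plunger, -x out of its exposed upper face, y across. Starts leaning 45 degrees from vertical, plunger towards the rack's +x. Upper half free to grip across y.
- thumb_c (a point): Centre of the top of the grey thumb disc (28 mm across, 6 mm thick) on the plunger of syringe c; axes as the barrel's. The rod below it is 10 mm square.
- plunger_c (a joint): How far this plunger is in, m: 0 drawn (disc's underside 42 mm off the barrel's rim), 0.040 home (2 mm off). Starts at 0 to 0.006; 2 to 5 N of drag, no spring, stays where left. In one syringe, not the same each time and not visible, it meets a hard stop at about 0.013 (29 mm off).
- rack: Fixed rack, base 150 x 262 x 10 mm, three leaning cradles 90 mm apart along y; origin under its middle on the table, z up. Cradle: an 18 mm wide spine under the barrel's lower face, a foot under its lower end, cheeks beside its lowest 30 mm with 1.5 mm play; open above. Syringes lean to its +x, away from the robot.
- tray: Fixed shallow steel reject tray 220 (x) x 160 (y) x 26 mm, walls and floor 4 mm thick, empty; origin at the centre of its underside on the table. It stands to the left or right of the rack.
- dish: Fixed round glass dish, 190 mm across, 50 mm high, with four jars up to 66 mm high in it, on the side of the rack opposite the tray; origin at the centre of its underside. Bystander.
- amber: Amber bottle with white cap, 52 mm across, 105 mm high; loose, standing on the table; origin at its underside. Bystander: leave alone.
- white_bottle: White plastic bottle, 60 mm across, 120 mm high; loose, standing on the table; origin at its underside. Bystander: leave alone.
- jar_1: Small glass jar with white lid, 42 mm across, 38 mm high; loose, standing on the table; origin at its underside. Bystander: leave alone.
- jar_2: Small glass jar with white lid, 42 mm across, 38 mm high; loose, standing on the table; origin at its underside. Bystander: leave alone.
- jar_3: Amber jar with black lid, 64 mm across, 60 mm high; loose, standing on the table; origin at its underside. Bystander: leave alone.
- spatula: Spatula lying flat, 170 mm long, loose on the table. Bystander: leave alone.
Mind the look-alikes: they are no part of the job. Leave any orange, turquoise or yellow look-alike of the part that bears barrel_a alone.

How it is judged:
By the outcome, as a careful person would: the job done as asked, in the order asked, and still so for the second after the job is handed in, with the robot touching nothing.
It also fails if it takes over 58 s, if anything falls off the work surface, if the arm or the gripper's body presses on something with over 40 N, if the wrist force passes 120 N, or if a joint passes its speed limit or range.

### The arm

A 6-joint arm with a two-finger parallel gripper is mounted at the origin on the work surface. World frame = base frame: x ahead of the robot, y to its left, z up, the work surface at z = 0. Lengths are in m, angles in rad, forces in N, time in s.
With the tool pointing down it reaches from about 0.325 to 0.925 m from the base axis. Payload 3.1 kg.
Tool frame: the origin (TCP) lies at the very end of the fingers, on their centre line; the grasp point (between the pads) lies 19 mm behind it; z points along the fingers, y is the direction in which the jaws open and shut (so a half turn about z gives the same grasp; the last joint's range is limited). The gripper opens to 85 mm and grips with 20 to 120 N. Pads are 22 mm wide; open, the fingers measure 114 mm over their backs; the gripper's body (76 mm by 85 mm) begins 54 mm behind the grasp point. The pads swing forward as they close: fully open they stand 13 mm farther back than shut.
Start: joints at [1.009, 0.217, 1.613, -0, 1.311, -0.112], TCP at [0.272, 0.563, 0.231] pointing down, gripper open.
Joint ranges: [-2.75, 2.75], [-0.78, 2.1], [0.31, 2.55], [-1.13, 4.27], [0.13, 2.63], [-2.58, 2.58]. Speed limits (rad/s): [2.79, 2.79, 3.14, 3.14, 3.14, 3.14].

### API

Orientations are given as a rotation vector (axis times angle).
In Python, from plant import goto, move_linear, move_j, set_gripper, wait, inverse_kinematics, get_image, PlanningError, finish_job, current_clock, current_joint_pos, current_dq, current_effort, current_tool_pos, current_eef_rot, current_force, current_torque, current_width gives the robot as it stands. Calls block until the motion is done:
- goto(position, orientation): joint-space move of the TCP to a pose.
- move_linear(position, rot=None, max_speed=0.15): straight line of the TCP; rot=None keeps the orientation; max_speed is the mean speed in m/s.
- move_j(angles): joint-space move.
- set_gripper(opening, grip_force=None): finger opening in m; grip_force is the grip in N (None keeps the last); returns when the fingers have stopped.
- wait(seconds).
- inverse_kinematics(position, orientation): joint angles nearest the present ones, or None.
- get_image(name): name is "scene" or "top" or "wrist"; returns a dict with "img" (480x640x3 uint8, red, green, blue), "fx", "fy", "cx", "cy" (pixels), "rvec" (rotation vector, rad) and "tvec" (3), from world to camera coordinates, as OpenCV has them; the wrist camera has in their place "T_tool_cam" (4x4, takes a point from camera to tool coordinates, whose origin is the TCP and whose axes are the flange's). Camera axes: x right, y down, z forward; pixel columns grow to the right and rows downward; lengths in m; the calibration is good to about 2 mm. A picture is of the moment at which its call begins: read the wrist's pose just before it. There is no depth.
A pose or a line that the arm cannot do raises PlanningError and nothing moves.
- finish_job(): hands the job in, once; it reports no verdict.
Readings, each from a call of its own:
- current_clock(): time.
- current_joint_pos(): joint angles.
- current_dq(): joint speeds.
- current_effort(): joint torques, N m.
- current_tool_pos(): TCP position.
- current_eef_rot(): TCP orientation.
- current_force(): force on the tool from outside, world axes, zero at the start.
- current_torque(): the same for the moment, N m.
- current_width(): finger opening in m.
Only numpy, scipy, OpenCV 4.12 (cv2) and the standard library are available. Lean on these libraries where they do the work, as an engineer would, in place of code of your own. Each camera call takes 0.05 s, during which the arm holds its last target.

## Working session

There is one attempt and no reset: what is moved stays moved. The work goes in short steps, each a Python script; the robot and the scene stay as the last script left them, time stands still between calls to the robot, and variables do not carry over. Pictures are saved under pics/ and viewed, and the job is handed in when it is done.

```bash
ls; mkdir -p pics; python3 - <<'E'
from plant import *
import cv2
for n in ["scene","top","wrist"]:
    d=get_image(n); cv2.imwrite(f"pics/{n}0.png",d["img"][:,:,::-1])
    print(n,{k:v for k,v in d.items() if k!="img"})
print(current_clock(),current_force(),current_eef_rot())
E
```

```text
pics
scene {'fx': 464.85144948036543, 'fy': 464.85144948036543, 'cx': 324.0690866118748, 'cy': 243.92266998454508, 'rvec': array([ 1.95037226,  1.43235545, -0.63252669]), 'tvec': array([-0.14956405, -0.23329932,  1.36638646])}
top {'fx': 547.0857144634931, 'fy': 547.0857144634931, 'cx': 326.47329050363646, 'cy': 235.4119903682961, 'rvec': array([ 2.13999399, -2.17592835,  0.14229058]), 'tvec': array([-0.01258204,  0.51476099,  1.13887662])}
wrist {'fx': 349.81320555455966, 'fy': 349.81320555455966, 'cx': 320.93165853488244, 'cy': 237.22028165103, 'T_tool_cam': array([[-1.38153845e-04, -9.61259831e-01, -2.75643826e-01,
         6.96990974e-02],
       [ 9.99999804e-01,  3.56282334e-05, -6.25451367e-04,
         7.18567678e-04],
       [ 6.11041978e-04, -2.75643858e-01,  9.61259637e-01,
        -1.42059834e-01],
       [ 0.00000000e+00,  0.00000000e+00,  0.00000000e+00,
         1.00000000e+00]])}
0.15 [0.6029235  0.54350539 0.76162788] [-7.00431709e-01 -3.06186201e+00  2.85585150e-03]
```

View pics/scene0.png

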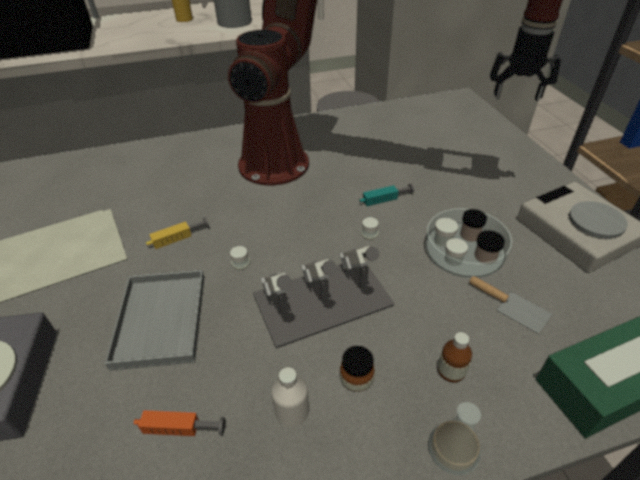

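View pics/top0.png

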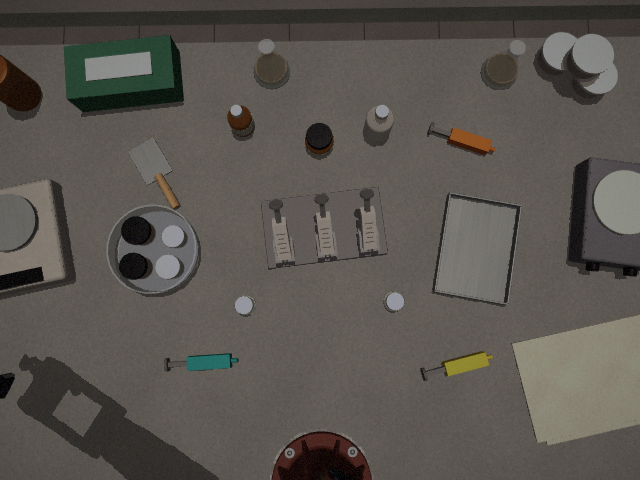

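View pics/wrist0.png

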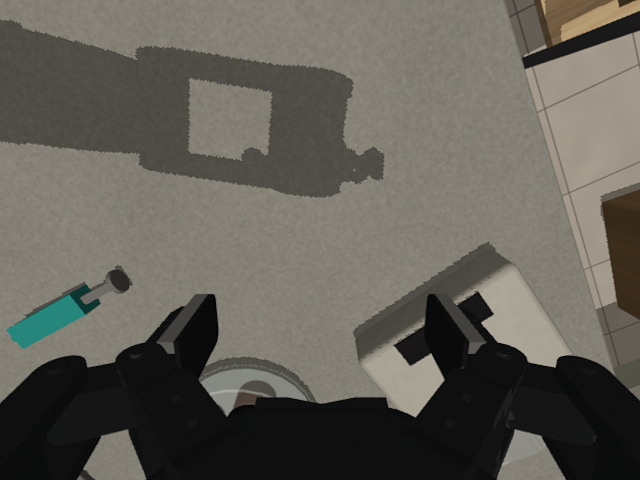

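```bash
cat > h.py <<'E'
import numpy as np, cv2
from scipy.spatial.transform import Rotation as R
def cam(d):
    K=np.array([[d["fx"],0,d["cx"]],[0,d["fy"],d["cy"]],[0,0,1]])
    if "T_tool_cam" in d: raise ValueError
    Rm=R.from_rotvec(d["rvec"]).as_matrix(); t=np.array(d["tvec"])
    return K,Rm.T,-Rm.T@t     # R cam->world, centre
def wcam(d,pos,rot):
    K=np.array([[d["fx"],0,d["cx"]],[0,d["fy"],d["cy"]],[0,0,1]])
    T=np.array(d["T_tool_cam"]); Rt=R.from_rotvec(rot).as_matrix()
    return K,Rt@T[:3,:3],np.array(pos)+Rt@T[:3,3]
def ray(c,uv):
    K,Rm,o=c; v=Rm@np.linalg.solve(K,[uv[0],uv[1],1.]); return o,v/np.linalg.norm(v)
def onz(c,uv,z):
    o,v=ray(c,uv); return o+v*(z-o[2])/v[2]
def tri(cs,uvs):
    A=np.zeros((3,3));b=np.zeros(3);rs=[]
    for c,u in zip(cs,uvs):
        o,v=ray(c,u);P=np.eye(3)-np.outer(v,v);A+=P;b+=P@o;rs.append((o,P))
    X=np.linalg.solve(A,b); return X,[np.linalg.norm(P@(X-o)) for o,P in rs]
def proj(c,X):
    K,Rm,o=c; p=K@(Rm.T@(np.array(X)-o)); return p[:2]/p[2]
E
python3 - <<'E'
import cv2,pickle
from plant import get_image
D={n:get_image(n) for n in("scene","top")}
pickle.dump(D,open("D.pkl","wb"))
a=cv2.resize(D["top"]["img"][175:280,250:400,::-1],None,fx=5,fy=5,interpolation=cv2.INTER_CUBIC)
b=cv2.resize(D["scene"]["img"][235:345,245:400,::-1],None,fx=5,fy=5,interpolation=cv2.INTER_CUBIC)
cv2.imwrite("pics/topz.png",a);cv2.imwrite("pics/scenez.png",b)
E
```

```text
(no output)
```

View pics/topz.png

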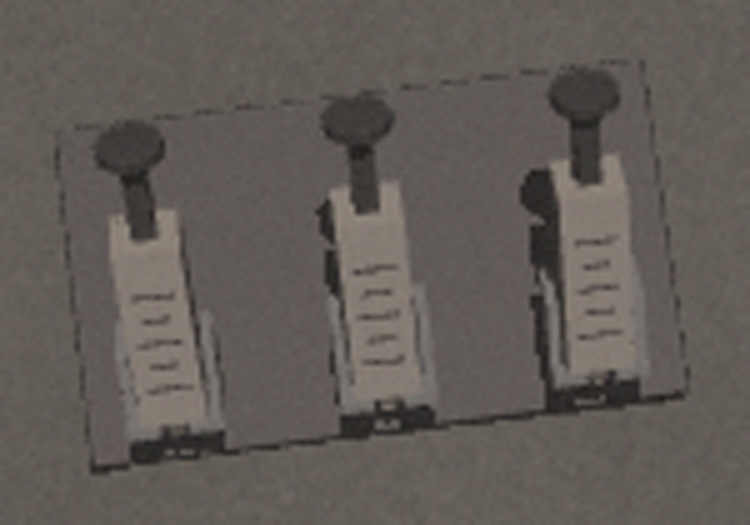

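View pics/scenez.png

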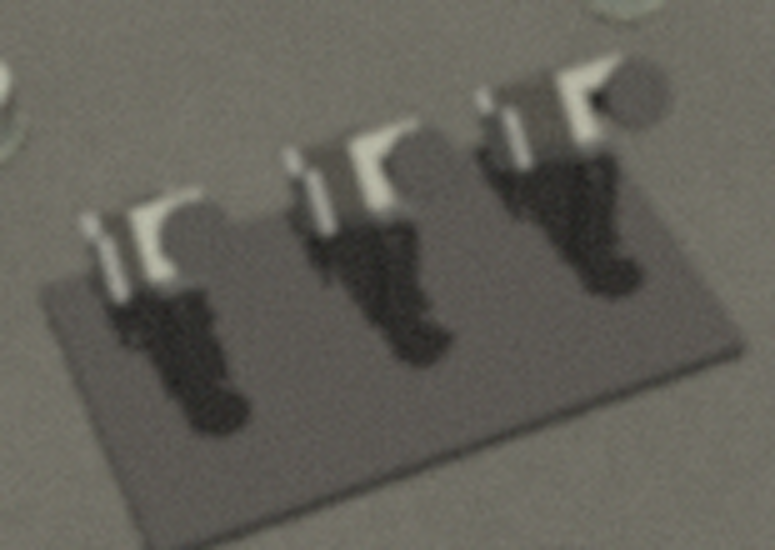

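```bash
python3 - <<'E'
import pickle
from h import *
D=pickle.load(open("D.pkl","rb")); ct,cs=cam(D["top"]),cam(D["scene"])
print(ct[2],cs[2])
cor=[(58,130),(642,62),(687,395),(93,468)]
P=[onz(ct,(250+u/5,175+v/5),0.010) for u,v in cor]
P=np.array(P);print(P.round(4)); print([np.linalg.norm(P[i]-P[(i+1)%4]).round(4) for i in range(4)], P.mean(0))
sc=[(40,287),(743,350),(150,548)]
print(np.array([onz(cs,(245+u/5,235+v/5),0.01) for u,v in sc]).round(4))
d=P[0]-P[1]; print("yaw rack", np.arctan2(-d[0],d[1]), np.arctan2(*( (P[0]-P[3])[[1,0]])))
T=[(130,148),(357,118),(585,95)]; S=[(637,93),(425,165),(197,237)]
for t,s in zip(T,S):
    X,e=tri([ct,cs],[(250+t[0]/5,175+t[1]/5),(245+s[0]/5,235+s[1]/5)]); print(X.round(4),np.round(e,4))
# tray
for c,uvs in ((ct,[(449,194),(520,208),(506,304),(434,294)]),(cs,[(127,276),(203,272),(194,362),(109,367)])):
    Q=np.array([onz(c,u,.026) for u in uvs]); print(Q.round(3),Q.mean(0).round(3),[np.linalg.norm(Q[i]-Q[(i+1)%4]).round(3) for i in range(4)])
for n,u,z in(("white",(381,112),.12),("amber",(237,110),.105),("jar3",(319,130),.06),("jar",(244,305),.038),("jar",(395,301),.038)): print(n,onz(ct,u,z).round(3))
E
```

```text
[ 0.36621724 -0.01435122  1.19492933] [ 1.14952817 -0.18638697  0.76658649]
[[ 0.596   0.1201  0.01  ]
 [ 0.6224 -0.1378  0.01  ]
 [ 0.4745 -0.1531  0.01  ]
 [ 0.447   0.1053  0.01  ]]
[np.float64(0.2593), np.float64(0.1487), np.float64(0.2598), np.float64(0.1498)] [ 0.53497162 -0.01636621  0.01      ]
[[ 0.4786 -0.1497  0.01  ]
 [ 0.6017  0.1227  0.01  ]
 [ 0.6225 -0.1339  0.01  ]]
yaw rack 0.10185816209062525 0.09945133050203936
[0.5644 0.0797 0.1374] [0.0024 0.0024]
[ 0.575  -0.0094  0.1365] [0.0025 0.0025]
[ 0.5829 -0.0992  0.1353] [0.0027 0.0027]
[[ 0.602 -0.289  0.026]
 [ 0.568 -0.442  0.026]
 [ 0.362 -0.4    0.026]
 [ 0.386 -0.248  0.026]] [ 0.48  -0.345  0.026] [np.float64(0.156), np.float64(0.21), np.float64(0.154), np.float64(0.22)]
[[ 0.363 -0.404  0.026]
 [ 0.401 -0.244  0.026]
 [ 0.626 -0.285  0.026]
 [ 0.589 -0.435  0.026]] [ 0.495 -0.342  0.026] [np.float64(0.164), np.float64(0.228), np.float64(0.154), np.float64(0.229)]
white [ 0.755 -0.136  0.12 ]
amber [0.77  0.16  0.105]
jar3 [ 0.739 -0.009  0.06 ]
jar [0.37  0.154 0.038]
jar [ 0.373 -0.163  0.038]
```

```bash
cat >> h.py <<'E'
yaw=0.100; RC=np.array([.5375,-.015,0])
X_=np.array([np.cos(yaw),np.sin(yaw),0]);Y_=np.array([-np.sin(yaw),np.cos(yaw),0]);Z_=np.array([0,0,1.])
def rot(z,x):
    z=np.array(z)/np.linalg.norm(z);x=np.array(x)-np.dot(x,z)*z;x/=np.linalg.norm(x)
    return R.from_matrix(np.column_stack([x,np.cross(z,x),z])).as_rotvec()
AX=(X_+Z_)/2**.5      # barrel axis up
NX=(X_-Z_)/2**.5      # barrel +x (into the spine)
def rpush(deg=45,s=1):  # tool tilted deg from vertical, towards robot
    a=np.radians(deg); z=-np.sin(a)*X_-np.cos(a)*Z_; x=-np.cos(a)*X_+np.sin(a)*Z_
    return rot(z,s*x)
def rgrip(deg=45,s=1):
    a=np.radians(deg); z=np.sin(a)*X_-np.cos(a)*Z_; x=np.cos(a)*X_+np.sin(a)*Z_
    return rot(z,s*x)
E
python3 - <<'E'
from plant import *
from h import *
for n,T in zip("abc",([.5644,.0797,.1374],[.575,-.0094,.1365],[.5829,-.0992,.1353])):
  T=np.array(T)
  for nm,p,r in [(f"push{d}{s}",T+k*AX,rpush(d,s)) for d in(45,35,25) for s in(1,-1) for k in (.06,-.04)]+[(f"grip{s}",T-.07*AX,rgrip(45,s)) for s in(1,-1)]+[(f"gripfar{s}",T-.07*AX-.2*NX,rgrip(45,s)) for s in(1,-1)]:
    q=inverse_kinematics(p,r); print(n,nm,None if q is None else np.round(q,2))
for s in (1,-1):
  q=inverse_kinematics([.487,-.343,.04],rot([0,0,-1],np.array([np.cos(-.2),np.sin(-.2),0])*s)); print("tray",q)
E
```

```text
a push451 [ 0.04  0.76  1.12 -0.05  2.04 -1.63]
a push451 [ 0.04  0.7   1.37 -0.05  1.86 -1.63]
a push45-1 [ 0.04  0.76  1.12 -0.05  2.04  1.51]
a push45-1 [ 0.04  0.7   1.37 -0.05  1.86  1.51]
a push351 [ 0.04  0.64  1.24 -0.04  1.87 -1.63]
a push351 [ 0.03  0.58  1.48 -0.04  1.69 -1.63]
a push35-1 [ 0.04  0.64  1.24 -0.04  1.87  1.51]
a push35-1 [ 0.03  0.58  1.48 -0.04  1.69  1.51]
a push251 [ 0.04  0.52  1.37 -0.03  1.69 -1.63]
a push251 [ 0.03  0.46  1.6  -0.03  1.52 -1.63]
a push25-1 [ 0.04  0.52  1.37 -0.03  1.69  1.51]
a push25-1 [ 0.03  0.46  1.6  -0.03  1.52  1.51]
a grip1 None
a grip-1 None
a gripfar1 None
a gripfar-1 None
b push451 [-0.06  0.77  1.11 -0.13  2.04 -1.75]
b push451 [-0.08  0.71  1.36 -0.13  1.86 -1.74]
b push45-1 [-0.06  0.77  1.11 -0.13  2.04  1.39]
b push45-1 [-0.08  0.71  1.36 -0.13  1.86  1.41]
b push351 [-0.07  0.65  1.23 -0.1   1.86 -1.74]
b push351 [-0.09  0.59  1.47 -0.11  1.69 -1.74]
b push35-1 [-0.07  0.65  1.23 -0.1   1.86  1.4 ]
b push35-1 [-0.09  0.59  1.47 -0.11  1.69  1.4 ]
b push251 [-0.08  0.53  1.35 -0.08  1.69 -1.75]
b push251 [-0.1   0.47
[... 374 characters left out ...]
-0.19  0.73  1.32 -0.22  1.85  1.3 ]
c push351 [-0.18  0.68  1.19 -0.17  1.86 -1.85]
c push351 [-0.21  0.61  1.43 -0.18  1.68 -1.85]
c push35-1 [-0.18  0.68  1.19 -0.17  1.86  1.29]
c push35-1 [-0.21  0.61  1.43 -0.18  1.68  1.29]
c push251 [-0.2   0.56  1.32 -0.13  1.68 -1.86]
c push251 [-0.23  0.5   1.55 -0.14  1.51 -1.86]
c push25-1 [-0.2   0.56  1.32 -0.13  1.68  1.28]
c push25-1 [-0.23  0.5   1.55 -0.14  1.51  1.28]
c grip1 [-0.58 -0.    2.39  1.38  0.47 -0.31]
c grip-1 None
c gripfar1 None
c gripfar-1 None
tray [-0.73140183  0.38510469  1.79877073  0.          0.95771724  1.03939449]
tray [-7.31401834e-01  3.85104685e-01  1.79877073e+00 -4.44089210e-16
  9.57717241e-01 -2.10219816e+00]
```

```bash
python3 - <<'E'
from plant import *
from h import *
for n,T in zip("abc",([.5644,.0797,.1374],[.575,-.0094,.1365],[.5829,-.0992,.1353])):
  T=np.array(T); G=T-.07*AX
  for d in (-30,-25,-20,-15,-10,-5,0):
   for s in(1,-1):
    r=rpush(d,s); z=R.from_rotvec(r).as_matrix()[:,2]
    print(n,d,s,[ (lambda q: None if q is None else np.round(q,2).tolist())(inverse_kinematics(p,r)) for p in (G+.01*z,G+.01*z+.12*Z_)])
E
```

```text
a -30 1 [[-0.03, -0.05, 2.31, 0.18, 0.36, -1.85], [-0.03, -0.28, 2.24, 0.1, 0.66, -1.76]]
a -30 -1 [[-0.03, -0.05, 2.31, 0.18, 0.36, 1.29], [-0.03, -0.28, 2.24, 0.1, 0.66, 1.38]]
a -25 1 [[-0.02, -0.02, 2.26, 0.11, 0.47, -1.78], [-0.02, -0.24, 2.18, 0.07, 0.76, -1.73]]
a -25 -1 [[-0.02, -0.02, 2.26, 0.11, 0.47, 1.36], [-0.02, -0.24, 2.18, 0.07, 0.76, 1.41]]
a -20 1 [[-0.01, 0.01, 2.2, 0.07, 0.58, -1.74], [-0.01, -0.19, 2.12, 0.05, 0.86, -1.71]]
a -20 -1 [[-0.01, 0.01, 2.2, 0.07, 0.58, 1.41], [-0.01, -0.19, 2.12, 0.05, 0.86, 1.43]]
a -15 1 [[-0.01, 0.05, 2.15, 0.04, 0.69, -1.71], [-0.01, -0.14, 2.06, 0.03, 0.95, -1.69]]
a -15 -1 [[-0.01, 0.05, 2.15, 0.04, 0.69, 1.43], [-0.01, -0.14, 2.06, 0.03, 0.95, 1.45]]
a -10 1 [[-0.0, 0.09, 2.09, 0.02, 0.79, -1.69], [-0.0, -0.08, 2.01, 0.02, 1.05, -1.68]]
a -10 -1 [[-0.0, 0.09, 2.09, 0.02, 0.79, 1.45], [-0.0, -0.08, 2.01, 0.02, 1.05, 1.46]]
a -5 1 [[0.0, 0.14, 2.03, 0.01, 0.89, -1.67], [0.0, -0.03, 1.95, 0.01, 1.14, -1.67]]
a -5 -1 [[0.0, 0.14, 2.03, 0.01, 0.89, 1.47], [0.0, -0.03, 1.95, 0.01, 1.14, 1.47]]
a 0 1 [[0.01, 0.19, 1.97, -0.0, 0.99, -1
[... 1848 characters left out ...]

c -15 1 [[-0.39, 0.11, 2.09, 0.18, 0.72, -2.18], [-0.39, -0.07, 2.01, 0.15, 0.98, -2.13]]
c -15 -1 [[-0.39, 0.11, 2.09, 0.18, 0.72, 0.96], [-0.39, -0.07, 2.01, 0.15, 0.98, 1.01]]
c -10 1 [[-0.36, 0.15, 2.03, 0.11, 0.81, -2.1], [-0.36, -0.02, 1.95, 0.09, 1.06, -2.07]]
c -10 -1 [[-0.36, 0.15, 2.03, 0.11, 0.81, 1.04], [-0.36, -0.02, 1.95, 0.09, 1.06, 1.07]]
c -5 1 [[-0.34, 0.19, 1.97, 0.05, 0.9, -2.04], [-0.34, 0.03, 1.9, 0.04, 1.14, -2.03]]
c -5 -1 [[-0.34, 0.19, 1.97, 0.05, 0.9, 1.1], [-0.34, 0.03, 1.9, 0.04, 1.14, 1.11]]
c 0 1 [[-0.32, 0.23, 1.91, -0.0, 0.99, -1.99], [-0.32, 0.08, 1.84, -0.0, 1.22, -1.99]]
c 0 -1 [[-0.32, 0.23, 1.91, -0.0, 0.99, 1.15], [-0.32, 0.08, 1.84, -0.0, 1.22, 1.15]]
```

```bash
cat > v.py <<'E'
import pickle
from plant import *
from h import *
def snap(name):
    p,r=current_tool_pos(),current_eef_rot(); d=get_image("wrist")
    cv2.imwrite(f"pics/{name}.png",d["img"][:,:,::-1]); pickle.dump((d,p,r),open(name+".pkl","wb"))
    return wcam(d,p,r)
def load(name):
    d,p,r=pickle.load(open(name+".pkl","rb")); return d["img"],wcam(d,p,r)
E
python3 - <<'E'
from v import *
set_gripper(0.0)
print(current_clock())
T=np.array([.575,-.0094,.1365])
goto(T+.13*AX,rpush(45,1)); print(current_clock(),current_tool_pos())
snap("w1")
goto(T+.13*AX+.06*Z_-.05*X_,rpush(10,1)); print(current_clock())
snap("w2"); print(current_force())
E
```

```text
1.0167
3.4833 [0.66644786 0.00111196 0.22881434]
4.1917
[ 0.29322389 -0.15367257 -0.18893384]
```

View pics/w1.png

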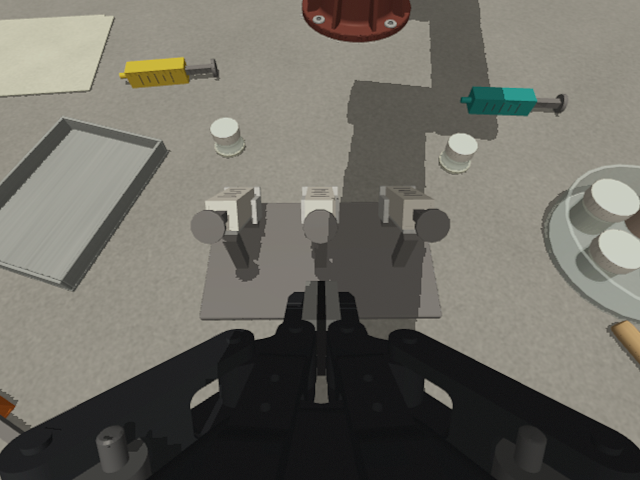

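View pics/w2.png

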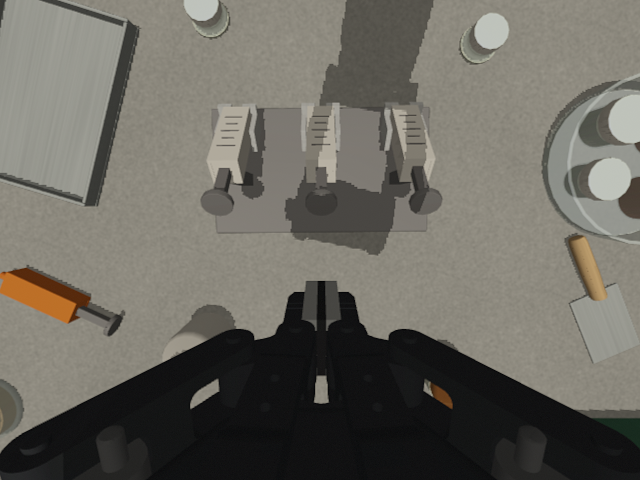

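```bash
python3 - <<'E'
from v import *
im1,c1=load("w1");im2,c2=load("w2")
a=cv2.resize(im1[165:285,185:460,::-1],None,fx=2.9,fy=2.9,interpolation=cv2.INTER_CUBIC)
b=cv2.resize(im2[95:245,190:455,::-1],None,fx=3,fy=3,interpolation=cv2.INTER_CUBIC)
cv2.imwrite("pics/w1z.png",a);cv2.imwrite("pics/w2z.png",b)
E
```

```text
(no output)
```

View pics/w1z.png

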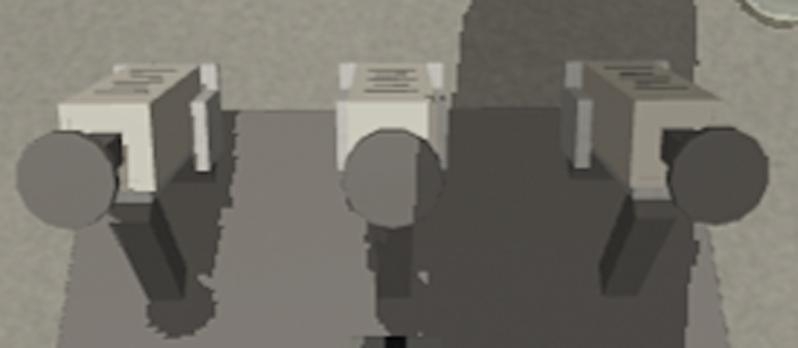

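View pics/w2z.png

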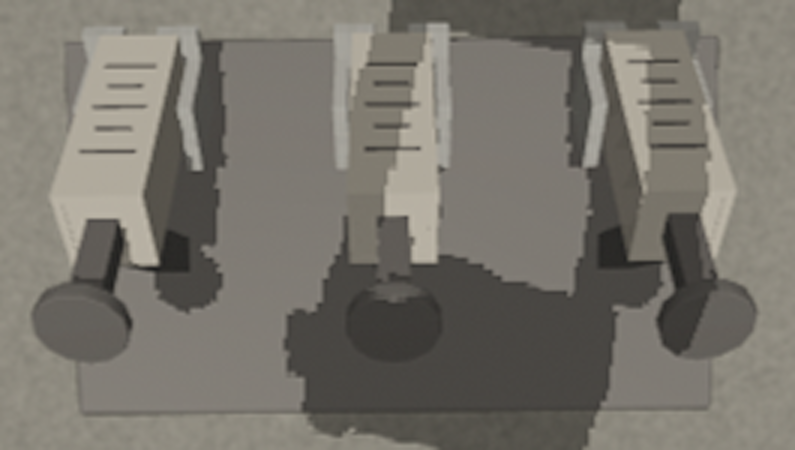

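```bash
python3 - <<'E'
from v import *
im1,c1=load("w1");im2,c2=load("w2")
D=pickle.load(open("D.pkl","rb")); ct,cs=cam(D["top"]),cam(D["scene"])
f1=lambda p:(185+p[0]/2.9,165+p[1]/2.9); f2=lambda p:(190+p[0]/3,95+p[1]/3)
def loc(X): d=X-RC; return np.array([d@X_,d@Y_,d[2], d@AX, d@NX]).round(4)
for n,p,q,t,s in (("c",(67,179),(80,326),(585,95),(197,237)),("b",(393,179),(393,326),(357,118),(425,165)),("a",(719,177),(709,322),(130,148),(637,93))):
    X,e=tri([c1,c2],[f1(p),f2(q)]); print("disc",n,X.round(4),np.round(e,4),loc(X))
    X,e=tri([c1,c2,ct,cs],[f1(p),f2(q),(250+t[0]/5,175+t[1]/5),(245+s[0]/5,235+s[1]/5)]); print("  4cam",n,X.round(4),np.round(e,4))
for n,p,q in (("cl",(60,103),(52,192)),("cr",(150,103),(145,193)),("bl",(347,103),(348,192)),("br",(430,103),(438,192)),("ar",(722,100),(735,188))):
    X,e=tri([c1,c2],[f1(p),f2(q)]); print("rim",n,X.round(4),np.round(e,4),loc(X))
# rack base top corners in w2
for q in((65,40),(720,37),(710,408),(82,412)):
    print(onz(c2,f2(q),.01).round(4))
E
```

```text
disc c [ 0.5849 -0.0978  0.1377] [0.0002 0.0002] [ 0.0389 -0.0872  0.1377  0.1249 -0.0699]
  4cam c [ 0.5837 -0.099   0.1356] [0.0004 0.0013 0.0032 0.0023]
disc b [ 0.5758 -0.0083  0.1378] [0.0002 0.0002] [ 0.0388  0.0029  0.1378  0.1249 -0.07  ]
  4cam b [ 0.5753 -0.0089  0.1366] [0.0007 0.0007 0.0031 0.0019]
disc a [0.5656 0.0818 0.137 ] [0.0002 0.0002] [ 0.0376  0.0935  0.137   0.1235 -0.0703]
  4cam a [0.5651 0.0807 0.1375] [0.0011 0.0012 0.0035 0.0013]
rim cl [ 0.5462 -0.1159  0.1165] [0.0002 0.0002] [-0.0014 -0.1012  0.1165  0.0813 -0.0834]
rim cr [ 0.5437 -0.0876  0.117 ] [0.0002 0.0002] [-0.0011 -0.0729  0.117   0.082  -0.0835]
rim bl [ 0.5371 -0.0264  0.1165] [0.0002 0.0002] [-0.0015 -0.0113  0.1165  0.0814 -0.0835]
rim br [5.345e-01 2.000e-04 1.166e-01] [0.0009 0.0009] [-0.0015  0.0154  0.1166  0.0814 -0.0835]
rim ar [0.5242 0.0905 0.1166] [0.0001 0.0001] [-0.0027  0.1063  0.1166  0.0805 -0.0844]
[ 0.4775 -0.1496  0.01  ]
[0.4502 0.1093 0.01  ]
[0.5973 0.1248 0.01  ]
[ 0.625  -0.1326  0.01  ]
```

```bash
cat >> h.py <<'E'
RC=np.array([.5375,-.0120,0])
YN=dict(a=.0900,b=0.0,c=-.0900)
def A(n,s,nx=-.070): return RC+Y_*YN[n]+s*AX+nx*NX
E
cat > push.py <<'E'
from v import *
def push(n,fmax=9.0):
    r=rpush(45,1); goto(A(n,.155),r); wait(.15)
    f0=np.mean([np.array(current_force()) for _ in range(3)],0); log=[]
    def F(): return float((np.array(current_force())-f0)@AX)
    s=.155; move_linear(A(n,.131),r,max_speed=.06); s=.131
    while s>.0885:
        fine = s>.125 or .1145<s<.1195 or s<.0925
        ds=.0008 if fine else .002
        s-=ds; move_linear(A(n,s),r,max_speed=.03)
        f=F(); log.append((round(s*1000,1),round(f,1)))
        if f>fmax: break
    p=np.array(current_tool_pos())-RC
    print(n,"cmd",round(s,4),"act s",round(p@AX,4),"nx",round(p@NX,4),"y",round(p@Y_,4),"f",F(),"t",current_clock()); print(log)
    return s
E
python3 - <<'E'
from push import *
push("b")
E
```

```text
b cmd 0.1146 act s 0.1173 nx -0.07 y -0.0001 f 9.635759594593274 t 9.5417
[(130.2, -0.8), (129.4, -0.7), (128.6, -0.5), (127.8, -0.6), (127.0, -1.4), (126.2, -0.2), (125.4, 1.7), (124.6, 1.5), (122.6, 1.4), (120.6, 1.8), (118.6, 0.9), (117.8, 2.0), (117.0, 2.8), (116.2, 6.5), (115.4, 8.2), (114.6, 9.6)]
```

```bash
python3 - <<'E'
from push import *
move_linear(A("b",.155),max_speed=.1)
push("a",12)
move_linear(A("a",.15),max_speed=.1)
E
```

```text
a cmd 0.0878 act s 0.0897 nx -0.07 y 0.0899 f 8.977389364116767 t 19.4917
[(130.2, 0.5), (129.4, 0.2), (128.6, -0.3), (127.8, -0.2), (127.0, -0.1), (126.2, 0.4), (125.4, 0.4), (124.6, 3.0), (122.6, 2.3), (120.6, 2.0), (118.6, 1.6), (117.8, 2.1), (117.0, 2.9), (116.2, 2.4), (115.4, 2.2), (114.6, 2.1), (113.8, 1.5), (111.8, 1.8), (109.8, 0.9), (107.8, 1.5), (105.8, 1.9), (103.8, 1.9), (101.8, 1.8), (99.8, 0.6), (97.8, 1.9), (95.8, 1.0), (93.8, 2.5), (91.8, 1.7), (91.0, 2.0), (90.2, 1.8), (89.4, 3.4), (88.6, 7.6), (87.8, 9.0)]
```

```bash
python3 - <<'E'
from push import *
push("c",12)
move_linear(A("c",.155),max_speed=.15)
goto(A("b",.125)+.13*AX,rpush(45,1)); snap("w3"); print(current_clock())
E
```

```text
c cmd 0.0878 act s 0.0909 nx -0.07 y -0.0902 f 10.89775068235807 t 29.9667
[(130.2, -0.7), (129.4, 0.2), (128.6, -0.2), (127.8, -0.3), (127.0, -0.3), (126.2, -0.1), (125.4, 1.4), (124.6, 2.8), (122.6, 2.2), (120.6, 1.3), (118.6, 2.5), (117.8, 1.8), (117.0, 2.6), (116.2, 2.5), (115.4, 3.3), (114.6, 1.9), (113.8, 2.7), (111.8, 2.1), (109.8, 2.0), (107.8, 1.5), (105.8, 2.0), (103.8, 1.6), (101.8, 1.9), (99.8, 1.3), (97.8, 2.2), (95.8, 2.3), (93.8, 1.8), (91.8, 2.2), (91.0, 2.4), (90.2, 4.2), (89.4, 6.9), (88.6, 8.6), (87.8, 10.9)]
31.2167
```

View pics/w3.png

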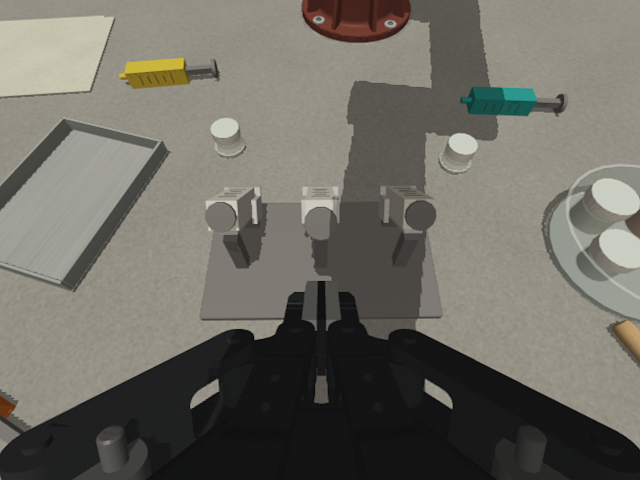

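```bash
cat > pick.py <<'E'
from v import *
ty=-.185; U=np.array([np.cos(ty),np.sin(ty),0]);TC=np.array([.485,-.344,0])
s=-1; til=-20; k=.007; g=.020
rp=rpush(til,s); Rp=R.from_rotvec(rp).as_matrix()
Pp=A("b",.0365+g)+k*Rp[:,2]
# barrel frame: x=NX, z=AX
B=np.column_stack([NX,np.cross(AX,NX),AX]); cB=A("b",.0365)
# final barrel frame: z=U, x=-Z
Bf=np.column_stack([-Z_,np.cross(U,-Z_),U])
Q=Bf@B.T; Rf=Q@Rp; rf=R.from_matrix(Rf).as_rotvec()
def place(cz,off=-.010): return TC+off*U+cz*Z_+Q@(Pp-cB)
E
python3 - <<'E'
from pick import *
np.set_printoptions(precision=3,suppress=True)
im,c3=load("w3"); print([onz(c3,u,.026).round(3) for u in((67,120),(165,145),(72,288))])
print("pick",Pp,Rp[:,2],"place",place(.018),Rf[:,2],Rf[:,1])
for p,r in((Pp+.12*Z_,rp),(Pp,rp),(Pp+.13*Z_,rp),(place(.15),rf),(place(.018),rf)): print(inverse_kinematics(p,r))
E
```

```text
[array([ 0.37 , -0.391,  0.026]), array([ 0.403, -0.238,  0.026]), array([ 0.612, -0.272,  0.026])]
pick [ 0.53  -0.013  0.083] [ 0.34   0.034 -0.94 ] place [ 0.492 -0.345  0.012] [-0.415  0.078 -0.906] [-0.184 -0.983 -0.   ]
[-0.219 -0.175  2.104  0.139  0.885  1.182]
[-0.219  0.019  2.186  0.188  0.612  1.116]
[-0.219 -0.187  2.094  0.137  0.906  1.186]
[-0.635  0.517  1.445 -0.185  1.576  1.157]
[-0.635  0.681  1.476 -0.188  1.385  1.193]
```

```bash
sed -i 's/TC=np.array.*/TC=np.array([.489,-.340,0])/' pick.py; python3 - <<'E'
from pick import *
goto(Pp+.12*Z_-.02*X_,rp); set_gripper(.06); print(current_clock())
snap("w4")
move_linear(Pp,rp,max_speed=.1); print(current_clock(),current_force())
set_gripper(0.0,30); print(current_clock(),current_width(),current_force())
snap("w5")
E
```

```text
34.2917
35.7083 [-0.48622828 -0.41140027  0.74089603]
36.0917 0.027376683015553346 [-3.35696837 -1.01994045  5.55827663]
```

View pics/w5.png

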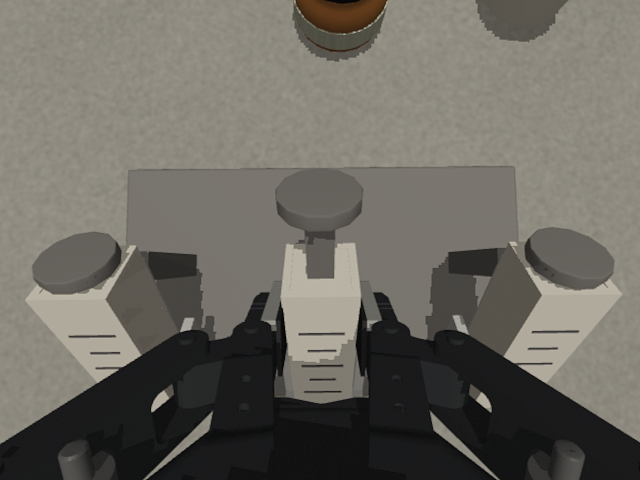

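```bash
python3 - <<'E'
from pick import *
move_linear(Pp+.13*Z_,rp,max_speed=.1); print(current_clock(),current_width(),current_force())
goto(place(.12),rf); print(current_clock(),current_width())
d=get_image("scene"); cv2.imwrite("pics/s6.png",d["img"][180:420,60:420,::-1].repeat(2,0).repeat(2,1))
snap("w6")
E
```

```text
37.5917 0.027318412147969533 [ 0.10769628  0.16153911 -1.08953921]
38.8917 0.027295504600538624
```

View pics/s6.png

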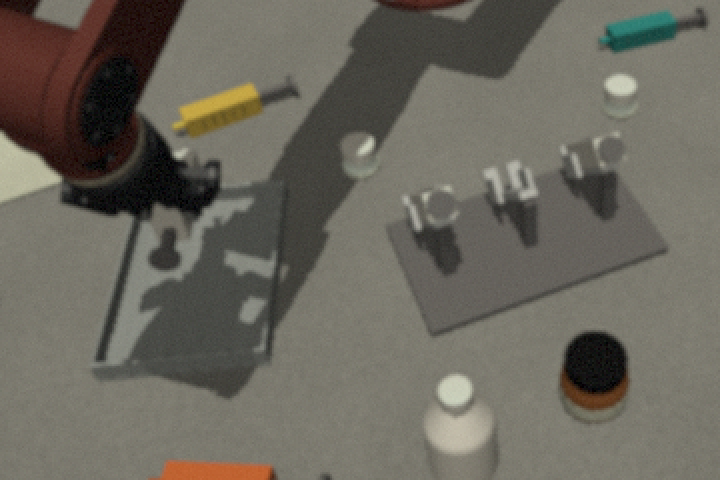

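View pics/w6.png

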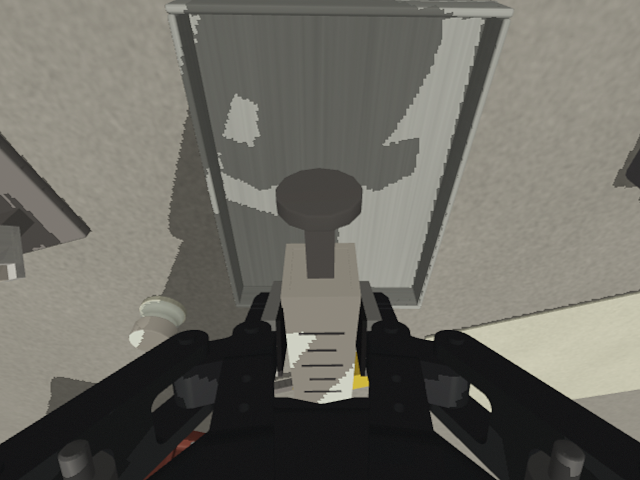

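```bash
python3 - <<'E'
from pick import *
im,c=load("w6")
cor=[(238,304),(422,305),(512,9),(168,7)]
P=np.array([onz(c,u,.026) for u in cor]); print(P.round(3),P.mean(0).round(3))
V=np.array([-U[1],U[0],0])
for p in P: print(((p-TC)@U).round(3),((p-TC)@V).round(3))
print(np.array(current_tool_pos())-place(.12), current_torque())
# held disc edge and barrel rim upper corners check vs predicted
pred=TC-.01*U+.12*Z_
for d in (.045,): print([proj(c,pred+d*U+.014*Z_+y*V).round(1) for y in(.014,-.014)], "disc top centre", proj(c,pred+(.045+.035)*U).round(1))
E
```

```text
[[ 0.398 -0.25   0.026]
 [ 0.368 -0.403  0.026]
 [ 0.577 -0.443  0.026]
 [ 0.607 -0.29   0.026]] [ 0.487 -0.346  0.026]
-0.106 0.072
-0.108 -0.085
0.106 -0.085
0.106 0.071
[0.00082839 0.00107521 0.00118588] [-0.05107199 -0.30793775  0.04573444]
[array([286.5, 295.1]), array([365.8, 295.2])] disc top centre [326.8 189.4]
```

```bash
python3 - <<'E'
from pick import *
move_linear(place(.028),rf,max_speed=.08); wait(.15)
f0=np.array(current_force()); z=.028; log=[]
while z>.012:
    z-=.001; move_linear(place(z),rf,max_speed=.03); f=(np.array(current_force())-f0)[2]; log.append((round(z*1e3,1),round(f,1)))
    if f>3: break
print(log,current_clock(),current_tool_pos()-place(.018),current_width())
snap("w7"); d=get_image("scene"); cv2.imwrite("pics/s7.png",d["img"][180:420,60:420,::-1].repeat(2,0).repeat(2,1))
E
```

```text
[(27.0, np.float64(2.0)), (26.0, np.float64(0.2)), (25.0, np.float64(0.7)), (24.0, np.float64(1.1)), (23.0, np.float64(1.1)), (22.0, np.float64(0.9)), (21.0, np.float64(2.1)), (20.0, np.float64(1.1)), (19.0, np.float64(0.6)), (18.0, np.float64(1.7)), (17.0, np.float64(1.5)), (16.0, np.float64(7.2))] 43.4417 [ 0.00011675 -0.00010825 -0.00096397] 0.027492303273921503
```

View pics/w7.png

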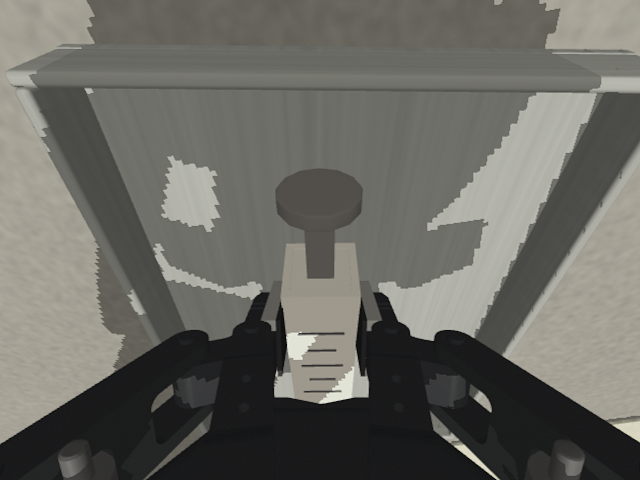

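View pics/s7.png

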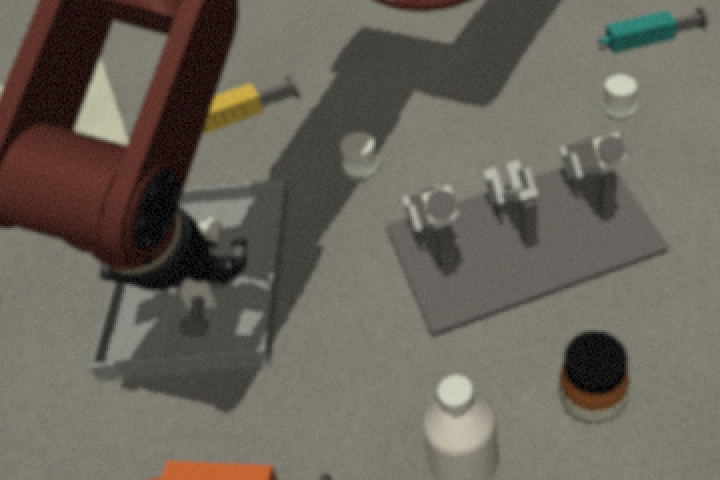

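```bash
python3 - <<'E'
from pick import *
set_gripper(.05); print(current_clock(),current_width(),current_force())
p=np.array(current_tool_pos())
move_linear(p-.1*Rf[:,2],rf,max_speed=.1); print(current_clock())
snap("w8")
move_linear(np.array(current_tool_pos())+.08*Z_-.04*U,rf,max_speed=.2); print(current_clock())
for n in("top","scene"):
    d=get_image(n); cv2.imwrite(f"pics/{n}9.png",d["img"][:,:,::-1])
E
```

```text
43.8917 0.049836420951231655 [ 0.18717022 -0.02989538  0.65813127]
45.0333
45.675
```

View pics/w8.png

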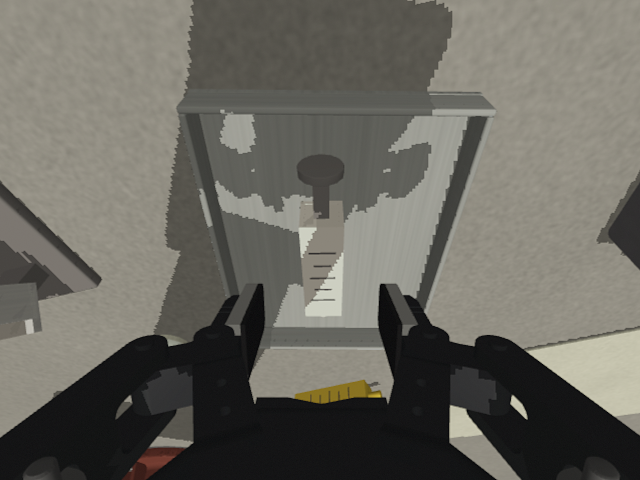

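View pics/scene9.png

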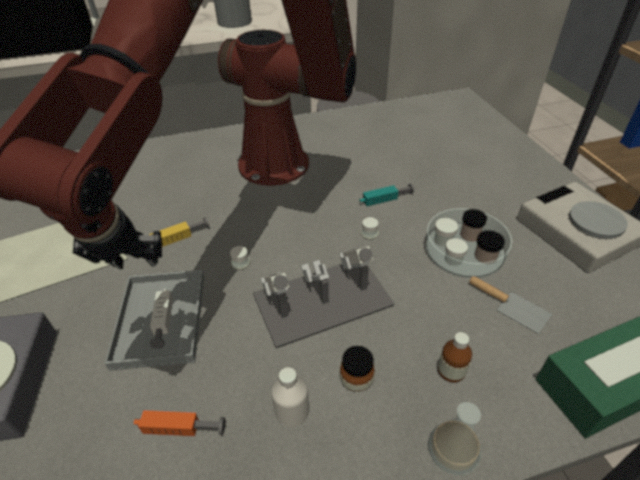

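View pics/top9.png

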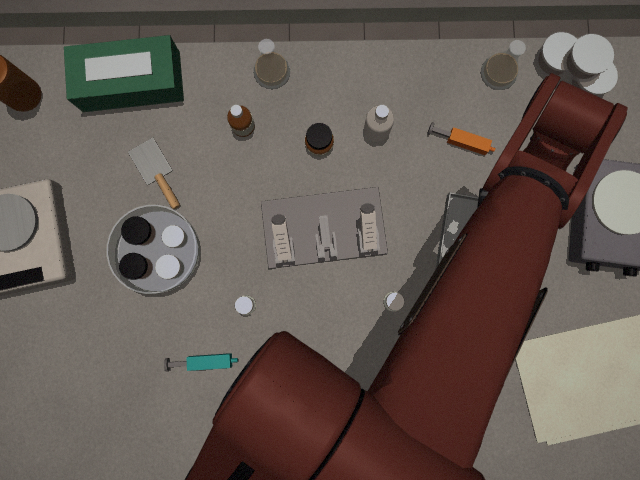

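```bash
python3 - <<'E'
from plant import *
print(current_clock(),current_force()); print(finish_job())
E
```

```text
45.775 [-0.24105815  0.04823838 -0.12711964]
the job is handed in; nothing more can be done
None
```

I tested all three syringes. The middle one (b) was the jammed one, and it now lies flat in the steel tray. I handed the job in at about 46 s of the 58 s allowed.

- **Plunger tests:** I pushed each plunger along its barrel in small steps, stopping once the force showed a stop.
  - **a and c** ran home with about 2 N of drag and stayed in their cradles. The peak was about 9 N on a and 11 N on c.
  - **b** stopped part-way, about 12–13 mm in, with a peak of about 10 N.
- **Moving b:** I gripped the upper barrel across its width (27.4 mm read between the fingers, against 28 mm given). I lifted it straight out, turned it level and lowered it until the floor carried it (7 N), then released it.
- **Last checks:** The pictures show b flat inside the tray with its plunger still drawn, and a and c in the rack with their discs at the rims. The bottles, jars, spatula and coloured look-alikes look unmoved, and the gripper touches nothing.
- **What disagreed:**
  - The stop on c read about 1.2 mm higher than on a. The rims I measured for those two differ by about 1 mm, so I took c as home and did not push it again.
  - The views put the tray's centre up to about 15 mm apart, so I used a middle value; b still lies well inside the walls.

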